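Free the counter scale and weigh the tin

TASK

The aluminium tin is to be weighed on the white counter scale. First, with the hold-down arm still down, slide the orange transport-lock grip fully home to the green end of its track; then swing the blue hold-down arm by its red handle up off the pan and right over onto its back stop; after that set the screw-top tin upright and gently in the middle of the pan and let go of it. Leave the other things where they stand.

Things in the scene. Friction and masses are not known exactly. Their poses are not given: they have to be found in the camera images.
- scale: white counter scale, fixed, 210 (x) x 240 (y) x 60 mm high. Origin: centre of its underside; front (-x, dial) towards the robot. On top: lock track along the front (at x -78 mm), behind it the round pan (centre x +25, y 0 mm); at the left (x +25, y +98) a grey forked post, 36 mm wide in x, up to z 135 mm, carries the hold-down arm.
- lock (a joint): orange transport-lock grip, sliding along the scale's y axis; 0 = at the red mark (locked, scale y +35 mm), 0.07 m = end stop at the green mark (free, scale y -35 mm). It stays where it is left; about 2 N to move.
- lock_top (a point): centre of the top face of the orange lock grip, 100 mm above the counter. The grip is 40 mm along the scale's x, 22 mm along its y and stands 36 mm high above the scale's 60 mm high deck.
- hold_down (a joint): blue hold-down arm, hinged about an axis along the scale's x; 0 = lying level over the pan, pointing to the scale's -y with its foot on the pan, 1.57 rad = upright, 2.1 rad = back stop, leaning outwards to the scale's +y. It falls to either side of upright by its own weight when let go.
- handle (a point): grip point on the red handle, a round bar 16 mm thick along the scale's x, sticking out from the arm's end to the +x side; the point is 45 mm from the arm's centre plane (free bar: 7 to 70 mm from it; arm 14 mm wide). Arm down: bar axis 125 mm above the counter, 45 mm above the pan. It goes round the hinge at a radius of 110 mm.
- hinge (a point): point on the hinge axis of the hold-down arm, 125 mm above the counter, in the plane in which the point handle swings.
- pan_middle (a point): centre of the top face of the scale's flat round steel pan, 150 mm across, 80 mm above the counter when empty; it moves with the pan.
- pan (a joint): the sprung pan: 0 = up (empty), sinks up to 0.012 m under load (the tin sinks it 6 to 12 mm).
- tin: aluminium tin with a steel screw-top lid, closed, 62 mm in diameter, 110 mm tall, about 0.3 to 0.5 kg. Origin: centre of its underside, z up.
- cup: orange plastic measuring cup with a handle, 80 mm across, 75 mm tall; leave alone. Origin: centre of its underside.
- bowl: brown ceramic lidded sugar bowl, 88 mm across, 90 mm tall; leave alone. Origin: centre of its underside.
- jar: amber glass jar with a yellow cap, 72 mm across, 120 mm tall; leave alone. Origin: centre of its underside.
- spoon: steel teaspoon, 140 mm long, lying at the far side; leave alone.
- mug: blue mug, 80 mm across, 90 mm tall, at the far side; leave alone. Origin: centre of its underside.
There are look-alikes about, which are no part of the job. What is shaped like the tin but purple or turquoise is not meant.

How it is judged:
On the way, in this order (a step that is already met when the one before it is completed fails the run):
1. the lock grip is at the green end stop while the hold-down arm is still down (value of joint lock above 0.067 m and value of joint hold_down below 0.35 rad), for 0.2 s.
2. the hold-down arm is swung over onto its back stop, the tin not yet on the pan (value of joint hold_down above 1.85 rad and value of joint lock above 0.067 m and horizontal distance between tin and pan_middle above 0.1 m), for 0.2 s.
At the end, for the whole second after the job is handed in: the lock is within 3 mm of its green end stop, the hold-down arm leans back beyond 1.85 rad, and the tin stands upright (within 0.1 rad), at rest and let go, on the pan within 30 mm of its middle, its weight sinking the pan by more than 3 mm; the other loose things are where they were (value of joint lock above 0.067 m and value of joint hold_down above 1.85 rad and horizontal distance between tin and pan_middle below 0.03 m and angle between tin's own z axis and vertical below 0.1 rad and z of tin in the frame of pan_middle between -0.006 and 0.006 m and value of joint pan above 0.003 m and linear speed of tin below 0.02 m/s); the robot touches nothing.
It fails at once if a bystander (cup, bowl, jar, spoon or mug) is shifted by more than 40 mm (distance of any of cup, bowl, jar, spoon, mug from where it was at the start of the episode above 0.04 m).
It fails at once if the cup, bowl, jar or mug is tipped over (angle between any of cup, bowl, jar, mug's own z axis and vertical above 0.5 rad).
It fails at once if the tin hits or presses the scale with more than 40 N (contact force between tin and scale above 40 N).
It also fails if it takes over 72 s, if anything falls off the work surface, if the arm or the gripper's body presses on something with over 40 N, if the wrist force passes 120 N, or if a joint passes its speed limit or range.

ROBOT

A 6-joint arm with a two-finger parallel gripper is mounted at the origin on the work surface. World frame = base frame: x ahead of the robot, y to its left, z up, the work surface at z = 0. Lengths are in m, angles in rad, forces in N, time in s.
With the tool pointing down it reaches from about 0.25 to 0.775 m from the base axis. Payload 4 kg.
Tool frame: the origin (TCP) lies midway between the tips of the shut fingers; the grasp point (between the pads) lies 19 mm behind it; z points along the fingers, y is the line along which they close (so a half turn about z gives the same grasp; the last joint's range is limited). The gripper opens to 94 mm and grips with 3 to 60 N. Pads are 16 mm wide; open, the fingers measure 119 mm over their backs; the gripper's body (75 mm by 177 mm) begins 78 mm behind the grasp point.
Start: joints at [1.004, 0.087, 1.371, -0, 1.684, -0.103], TCP at [0.246, 0.492, 0.206] pointing down, gripper open.
Joint ranges: [-3.1, 3.1], [-0.76, 2.03], [0.27, 2.55], [-1.08, 4.22], [0.17, 2.65], [-2.57, 2.57]. Speed limits (rad/s): [2.79, 2.79, 3.14, 3.14, 3.14, 3.14].

INTERFACE

Orientations are given as [roll, pitch, yaw] about the fixed x, y, z axes, in that order (R = Rz(yaw) Ry(pitch) Rx(roll)).
In Python, from bench import robot gives the robot as it stands. The module is installed in compiled form; this text tells all that it offers.
- The arm moves only by the tool arm_command, never from a script. Its argument "targets" is a list of rows, each a list of 4 numbers: the shift along the world's x, y, z as a fraction of full scale, then the turn about the world's z as a fraction of full scale. A call has 1 to 8 rows; each row is the pose to reach, as a shift and turn from the pose commanded when the call began; what a row does not reach only later rows make up. Full scale, the value 1, is 0.5 m for a shift and 120 degrees for a turn. A row lasts 1/12 s, in which the tool goes at most 41.7 mm and 7.16 degrees, less where a joint would pass 70% of its speed; a pose out of reach is approached as far as the arm can. A call with a number of a shift or a turn outside -1 to 1 is refused whole. A call with a gripper value outside its range is refused whole. "claw" is the closure, from 0 (fully open) to 1 (shut), set as the call begins (left out, the last holds). The fingers move at their own pace and stop on an object; the grip force is fixed at half the most. Time passes only in rows, so rows that repeat a pose let the fingers close. It gives the time, the measured TCP pose, the force, the opening and the grip force at its end, in the units of the state.
- robot.get_obs(): the state, without advancing time (a new reading comes with each control period).
- robot.snapshot(name): name is "side" or "top" or "wrist"; returns the picture (420x560x3 uint8, red, green, blue); there is no depth.
- robot.camera_info(name): a dict with "vfov" (degrees; the focal length in pixels is half the picture's height over the tangent of half this angle, whatever the lens; pixels are square), "cx", "cy" (the principal point, pixels), "extrinsics" (4x4, takes a point from camera to world coordinates); the wrist camera has in their place "T_tool_cam" (4x4, takes a point from camera to tool coordinates, whose origin is the TCP and whose axes are the flange's). Camera axes: x right, y up, looking along -z (the intrinsics and any distortion apply to the point x, -y, -z); pixel columns grow to the right and rows downward; lengths in m; the calibration is good to about 2 mm. A picture is of the moment at which its call begins: read the wrist's pose just before it. camera_info takes no time and is no camera call.
- robot.close_job(): hands the job in; it is judged then, once.
The state is a dict: "time": time; "joint_positions": joint angles; "qvel": joint speeds; "joint_torque": joint torques, N m; "tool_pos": TCP position; "ee_rot": TCP orientation; "wrist_force": force on the tool from outside, world axes, zero at the start; "wrist_torque": the same for the moment, N m; "width": finger opening in m; "finger_force": force on a finger pad.
Only numpy, scipy, OpenCV 4.12 (cv2) and the standard library are available. Lean on these libraries where they do the work, as an engineer would, in place of code of your own. Each camera call takes 0.05 s, during which the arm holds its last target. There are 200 camera calls.

## Working session

There is one attempt and no reset: what is moved stays moved. The work goes in short steps, Python scripts to look and compute and a tool call to move; the robot and the scene stay as the last step left them, time stands still between calls to the robot, and variables do not carry over. Pictures are saved under pics/ and viewed, at most 10 in all, crops included, and the job is handed in when it is done.

Besides the shell and the picture viewer there is one more tool, called after "Call:" as a command line: name --pt "numbers of a row" for each row, then --argument value for the rest. arm_command: Moves the arm, as the interface text tells. Shift numbers are shares of 0.5 m and turn numbers shares of 120 degrees, none past 1 either way. Its arguments: {"type":"object","properties":{"targets":{"type":"array"},"claw":{"type":"number"}},"required":["targets"]}

```bash
mkdir -p pics
python3 - <<'E'
from bench import robot
import cv2,json
for n in("side","top","wrist"):
    i=robot.snapshot(n);cv2.imwrite(f"pics/{n}0.png",i[:,:,::-1])
    print(n,robot.camera_info(n))
print(robot.get_obs())
a=cv2.imread("pics/side0.png");b=cv2.imread("pics/top0.png")
E
```

```text
side {'vfov': 44.393072068623866, 'cx': 277.25250555334986, 'cy': 207.81526642197474, 'extrinsics': array([[ 0.93294519,  0.27958145, -0.22682039,  0.26944599],
       [-0.35998212,  0.73337756, -0.57668902, -0.75247669],
       [ 0.00511343,  0.61967053,  0.78484539,  1.0708258 ],
       [ 0.        ,  0.        ,  0.        ,  1.        ]])}
top {'vfov': 54.96696255108057, 'cx': 278.3612191109575, 'cy': 208.1622129861647, 'extrinsics': array([[-0.02038282,  0.99589517, -0.08818927,  0.49004255],
       [-0.99979089, -0.02015805,  0.00343872, -0.01904697],
       [ 0.00164688,  0.08824092,  0.9960978 ,  1.08670925],
       [ 0.        ,  0.        ,  0.        ,  1.        ]])}
wrist {'vfov': 70.74518202877191, 'cx': 276.62118879303546, 'cy': 207.6504664487771, 'T_tool_cam': array([[-9.34423495e-04,  9.67246267e-01,  2.53838108e-01,
         7.52787824e-02],
       [ 9.99999195e-01,  6.85829448e-04,  1.06783324e-03,
        -1.35153845e-03],
       [ 8.58768066e-04,  2.53838901e-01, -9.67246129e-01,
        -1.79145001e-01],
       [ 0.00000000e+00,  0.00000000e+00,  0.00000000e+00,
         1.00000000e+00]])}
{'time': 0.15, 'joint_positions': array([ 1.00392853e+00,  8.77915416e-02,  1.37189221e+00, -7.45217616e-06,
        1.68359633e+00, -1.03104608e-01]), 'qvel': array([-6.95487446e-04, -5.07715445e-04, -4.43071109e-03, -4.47993472e-05,
        4.65530217e-06,  2.29332656e-03]), 'joint_torque': array([ 2.00354814e-03, -3.40646160e+01, -3.02791035e+01,  7.18898233e-02,
        3.05903913e-02, -8.50159836e-05]), 'tool_pos': array([0.24580745, 0.49154773, 0.20457716]), 'ee_rot': array([-3.13991343e+00, -1.66306346e-04,  2.67782850e+00]), 'wrist_force': array([-0.85193316, -0.31946511, -0.31405466]), 'wrist_torque': array([-0.02345444,  0.00918406, -0.0093624 ]), 'finger_force': 0.0, 'width': 0.09409004766490363}
```

View pics/side0.png

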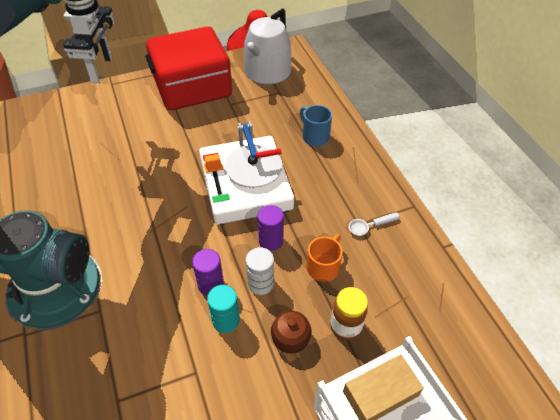

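View pics/top0.png

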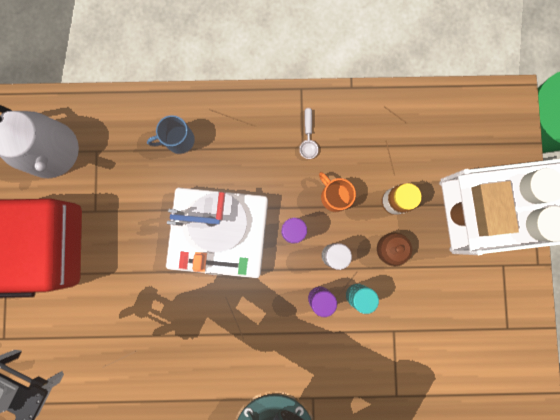

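The side view shows four tin-shaped things: silver (260,270), purple (270,228) and (208,272), turquoise (223,309). In the top view the silver one is at (338,257). Only that one fits "aluminium", because the purple and turquoise ones are excluded. The scale sits at about (217,232) in the top view, with its lock at (199,262) and the red handle at (221,206). I'll confirm these in one crop and measure them.

```bash
cat > h.py <<'E'
from bench import robot
import cv2,numpy as np
def ray(n,uv,T=None):
    c=robot.camera_info(n);E=c["extrinsics"] if T is None else T@c["T_tool_cam"]
    f=210/np.tan(np.radians(c["vfov"]/2))
    d=E[:3,:3]@np.array([(uv[0]-c["cx"])/f,-(uv[1]-c["cy"])/f,-1]);return E[:3,3],d/np.linalg.norm(d)
def plane(n,uv,z,T=None):
    o,d=ray(n,uv,T);return o+d*(z-o[2])/d[2]
def tri(*rs):
    A=sum(np.eye(3)-np.outer(d,d) for o,d in rs);b=sum((np.eye(3)-np.outer(d,d))@o for o,d in rs)
    p=np.linalg.solve(A,b);return p,max(np.linalg.norm(np.cross(p-o,d)) for o,d in rs)
def blobs(img,lo,hi,box,amin=15):
    x0,y0,x1,y1=box;h=cv2.cvtColor(img,cv2.COLOR_BGR2HSV)[y0:y1,x0:x1]
    m=cv2.inRange(h,lo,hi);n,_,s,c=cv2.connectedComponentsWithStats(m)
    return [(int(s[i,4]),np.round(c[i]+[x0,y0],1).tolist(),(s[i,:4]+[x0,y0,0,0]).tolist()) for i in range(1,n) if s[i,4]>=amin]
E
python3 - <<'E'
from h import *
t=cv2.imread("pics/top0.png");s=cv2.imread("pics/side0.png")
B={"t":(160,180,280,285),"s":(195,120,300,225)}
for k,i in(("t",t),("s",s)):
    print(k,"orange",blobs(i,(6,180,100),(14,255,255),B[k]))
    print(k,"red",blobs(i,(0,180,80),(4,255,255),B[k]),blobs(i,(176,180,80),(180,255,255),B[k]))
    print(k,"green",blobs(i,(45,120,60),(80,255,255),B[k]))
    print(k,"blue",blobs(i,(100,120,50),(120,255,255),B[k]))
a=cv2.resize(t[175:325,160:360],None,fx=3.9,fy=3.9,interpolation=2)[:,:780]
a=cv2.resize(t[180:290,160:360],(800,440),interpolation=2)
cv2.imwrite("pics/ct.png",a)
b=cv2.resize(s[118:310,185:305],(375,600),interpolation=2)
c=cv2.resize(t[180:320,160:360],(425,298),interpolation=2)
o=np.zeros((600,800,3),np.uint8);o[:,:375]=b;o[:298,375:]=c
c=cv2.resize(t[180:282,160:305],(425,299),interpolation=2);o[300:599,375:]=c
cv2.imwrite("pics/c.png",o)
E
```

```text
t orange []
t red [] []
t green []
t blue []
s orange [(180, [213.0, 165.0], [204, 156, 19, 16])]
s red [(116, [268.4, 152.9], [256, 149, 25, 9])] []
s green [(93, [220.4, 197.7], [212, 194, 17, 8])]
s blue [(163, [249.1, 140.0], [243, 124, 13, 34])]
```

View pics/c.png

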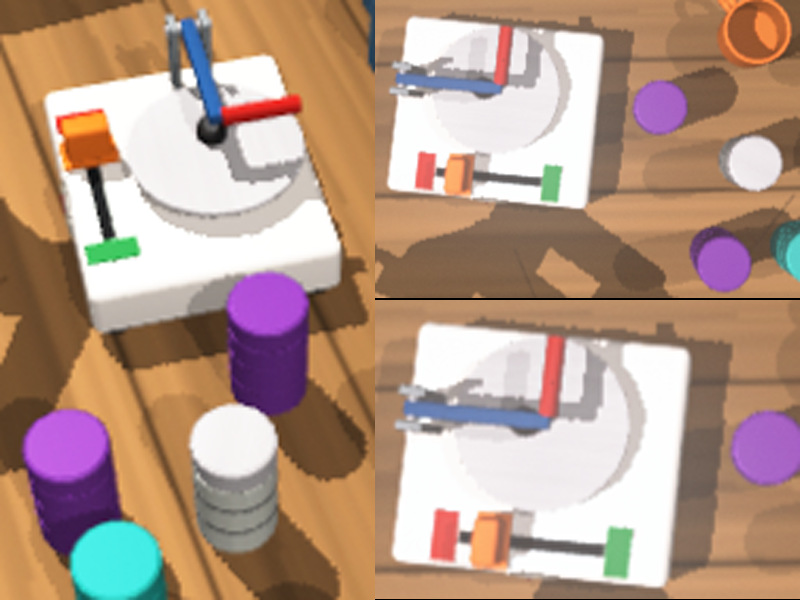

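The crop confirms the silver tin with its white-grey lid, at side (260,270) and top (338,257). The scale is turned by a few degrees. The top camera's colours are paler, so I'll lower the thresholds for it.

Run:
```python
from h import *
t=cv2.imread("pics/top0.png");s=cv2.imread("pics/side0.png")
B=(160,180,275,285)
print("orange",blobs(t,(6,120,200),(14,255,255),B),blobs(t,(6,120,100),(14,255,200),B))
print("red",blobs(t,(0,120,100),(5,255,255),B),blobs(t,(175,120,100),(180,255,255),B))
print("green",blobs(t,(45,80,60),(80,255,255),B))
print("blue",blobs(t,(100,80,50),(120,255,255),B))
print("white top",blobs(t,(0,0,215),(180,25,255),(315,235,365,285)),"side lid",blobs(s,(0,0,190),(180,30,255),(240,240,285,300)))
print("lock side bright",blobs(s,(6,150,225),(16,255,255),(195,145,235,180)))
for n,i,z,bx in(("scale top",t,0.06,(160,180,275,285)),):
    m=cv2.inRange(cv2.cvtColor(i,cv2.COLOR_BGR2HSV),(0,0,200),(180,40,255));
    k=np.zeros_like(m);k[bx[1]:bx[3],bx[0]:bx[2]]=m[bx[1]:bx[3],bx[0]:bx[2]]
    c=max(cv2.findContours(k,0,2)[0],key=cv2.contourArea)
    q=cv2.boxPoints(cv2.minAreaRect(cv2.convexHull(c)));P=[plane("top",p,z)[:2].round(4) for p in q];print(q.round(1).tolist(),P,np.mean(P,0))
```

```text
orange [(147, [197.3, 262.2], [193, 253, 12, 19])] [(38, [203.3, 260.9], [200, 253, 6, 17])]
red [(136, [219.8, 205.2], [216, 192, 8, 27]), (122, [183.3, 259.8], [179, 252, 9, 17])] []
green [(118, [242.4, 265.6], [238, 258, 9, 16])]
blue [(224, [194.1, 218.7], [170, 215, 49, 9])]
white top [(467, [338.2, 256.4], [326, 245, 25, 25])] side lid [(501, [259.3, 258.8], [246, 247, 28, 24])]
lock side bright [(45, [211.1, 157.6], [204, 154, 16, 8])]
[[162.89999389648438, 269.29998779296875], [170.0, 187.8000030517578], [266.8999938964844, 196.1999969482422], [259.79998779296875, 277.79998779296875]] [array([0.4322, 0.2713]), array([0.639 , 0.2541]), array([0.6123, 0.0062]), array([0.4062, 0.0278])] [0.522425 0.13985 ]
```

Run:
```python
from h import *
p=lambda *a:print(*[np.round(x,4) for x in a])
p(plane("top",(183.3,259.8),.06),plane("top",(242.4,265.6),.06),plane("side",(220.4,197.7),.06))
p(*tri(ray("top",(196.3,262.2)),ray("side",(212,157.5))))
p(*tri(ray("top",(219.8,205.2)),ray("side",(268.4,152.9))))
p(*tri(ray("top",(338.2,256.4)),ray("side",(259.3,258.8))))
for n,uv,z in(("purpleA",(294,231),.11),("purpleB",(323,303),.11),("turq",(363,300),.11),("cup",(338,195),.07),("bowl",(398,249),.08),("jar",(406,197),.12)):p(n+"" and plane("top",uv,z))
```

```text
[0.455  0.2199 0.06  ] [0.4374 0.071  0.06  ] [0.4384 0.0722 0.06  ]
[0.4508 0.1792 0.0981] 0.001
[0.5856 0.1174 0.1251] 0.0004
[ 0.4581 -0.1645  0.1079] 0.001
[ 0.5203 -0.0591  0.11  ]
[ 0.3478 -0.124   0.11  ]
[ 0.3529 -0.2195  0.11  ]
[ 0.6105 -0.1745  0.07  ]
[ 0.4714 -0.3174  0.08  ]
[ 0.5964 -0.3306  0.12  ]
```

Both views agree, and the triangulated heights fit the text. The lock top came out at (0.451, 0.179, 0.098), the handle at z 0.125 and the tin lid at z 0.108. Scale yaw is about -0.11 rad. Next I move above the lock with the fingers closing along the scale's y axis.

Call:
arm_command --pt "0.05 -0.08 0 0.04" --pt "0.1 -0.155 -0.01 0.08" --pt "0.155 -0.235 -0.02 0.12" --pt "0.205 -0.31 -0.03 0.169" --pt "0.26 -0.39 -0.05 0.169" --pt "0.31 -0.47 -0.06 0.169" --pt "0.36 -0.55 -0.08 0.169" --pt "0.409 -0.623 -0.089 0.169" --claw 0

```text
time: 0.82
tool_pos: [0.4275, 0.2143, 0.1663]
ee_rot: [3.142, -0.0, 3.032]
wrist_force: [0.0, -0.0, -0.0]
width: 0.0941
finger_force: 0.0
```

Call:
arm_command --pt "0 0 0 0" --pt "0 0 0 0" --pt "0 0 0 0"

```text
time: 1.07
tool_pos: [0.427, 0.2163, 0.1668]
ee_rot: [3.141, -0.001, 3.031]
wrist_force: [-0.8, 0.6, -0.5]
width: 0.0939
finger_force: 0.0
```

Run:
```python
from h import *
o=robot.get_obs();i=robot.snapshot("wrist")[:,:,::-1].copy();cv2.imwrite("pics/w1.png",i);print(o["time"],o["tool_pos"],o["ee_rot"])
```

```text
1.0667 [0.42698846 0.21627158 0.16675229] [ 3.14109200e+00 -8.67669306e-04  3.03096755e+00]
```

View pics/w1.png

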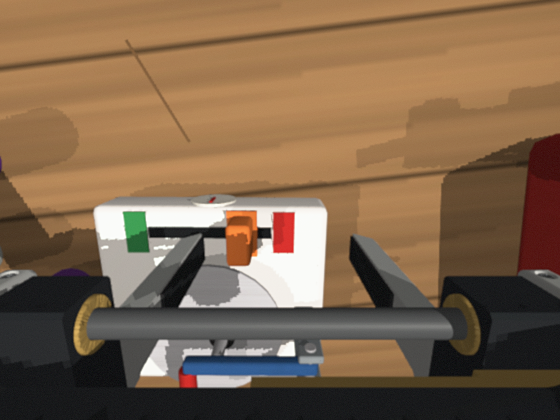

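The wrist view shows the lock grip at about (240,240) between the red (284,232) and green (135,231) marks. I'll check the lock position and yaw against the earlier measurement.

Run:
```python
from h import *
from scipy.spatial.transform import Rotation as R
T=np.eye(4);T[:3,:3]=R.from_euler("xyz",[3.14109,-.00087,3.03097]).as_matrix();T[:3,3]=[.42699,.21627,.16675]
i=cv2.imread("pics/w1.png")
for b in blobs(i,(6,150,90),(14,255,255),(200,200,270,280)):
  x,y,w,h=b[2];print(b,plane("wrist",b[1],.098,T),[plane("wrist",q,.098,T)[:2].round(4) for q in((x,y),(x+w,y+h))])
for n,l in(("r",((0,150,80),(4,255,255))),("g",((45,120,60),(80,255,255)))):
  for b in blobs(i,*l,(100,200,320,260)):print(n,b[1],plane("wrist",b[1],.06,T))
for b in blobs(i,(0,150,60),(4,255,255),(170,365,200,390)):print(b,plane("wrist",b[1],.125,T))
```

```text
(1545, [240.7, 236.5], [225, 211, 33, 54]) [0.4390238  0.18185808 0.098     ] [array([0.4142, 0.1716]), array([0.4681, 0.1936])]
r [283.3, 231.8] [0.45217727 0.21937298 0.06      ]
g [135.8, 231.2] [0.43478989 0.06984795 0.06      ]
(225, [186.7, 380.5], [179, 369, 18, 19]) [0.56188346 0.11778831 0.125     ]
```

Call:
arm_command --pt "0.024 -0.036 0 0" --pt "0.047 -0.072 -0.02 0" --pt "0.047 -0.072 -0.07 0" --pt "0.047 -0.072 -0.12 0" --pt "0.047 -0.072 -0.16 0" --pt "0.047 -0.072 -0.19 0" --pt "0.047 -0.072 -0.19 0" --pt "0.047 -0.072 -0.19 0"

```text
time: 1.78
tool_pos: [0.4497, 0.1815, 0.0716]
ee_rot: [-3.141, -0.001, 3.035]
wrist_force: [-0.4, -0.5, 0.8]
width: 0.094
finger_force: 0.0
```

Call:
arm_command --pt "0 0 0 0" --pt "0 0 0 0" --pt "0 0 0 0" --pt "0 0 0 0" --pt "0 0 0 0" --pt "0 0 0 0" --pt "0 0 0 0" --pt "0 0 0 0" --claw 1

```text
time: 2.45
tool_pos: [0.4507, 0.1801, 0.072]
ee_rot: [3.141, 0.0, 3.032]
wrist_force: [0.0, 0.1, 1.0]
width: 0.044
finger_force: 0.0
```

Call:
arm_command --pt "0 0 0 0" --pt "0 0 0 0" --pt "0 0 0 0" --pt "0 0 0 0" --pt "0 0 0 0" --pt "0 0 0 0" --pt "0 0 0 0"

```text
time: 3.03
tool_pos: [0.4507, 0.1798, 0.0719]
ee_rot: [-3.141, -0.0, 3.031]
wrist_force: [-0.1, -2.9, 1.2]
width: 0.022
finger_force: 30.0
```

Call:
arm_command --pt "-0.002 -0.02 0 0" --pt "-0.005 -0.04 0 0" --pt "-0.007 -0.06 0 0" --pt "-0.009 -0.08 0 0" --pt "-0.012 -0.1 0 0" --pt "-0.014 -0.12 0 0" --pt "-0.016 -0.138 0 0" --pt "-0.016 -0.142 0 0"

```text
time: 3.7
tool_pos: [0.4425, 0.1104, 0.0719]
ee_rot: [3.135, -0.001, 3.03]
wrist_force: [0.9, 11.4, -2.4]
width: 0.022
finger_force: 30.0
```

Call:
arm_command --pt "0 0 0 0" --pt "0 0 0 0" --pt "0 -0.001 0 0" --pt "0 -0.001 0 0"

```text
time: 4.03
tool_pos: [0.4425, 0.1104, 0.0718]
ee_rot: [3.136, -0.001, 3.032]
wrist_force: [1.4, 8.3, -2.3]
width: 0.0218
finger_force: 30.0
```

The grip moved 69.9 mm and is pressing on the stop. Open the fingers and lift, then go above the handle.

Call:
arm_command --pt "0 0.003 0 0" --pt "0 0.003 0 0" --pt "0 0.003 0 0" --pt "0 0.003 0 0" --pt "0 0.003 0 0" --pt "0 0.003 0 0" --pt "0 0.003 0 0" --pt "0 0.003 0 0" --claw 0

```text
time: 4.7
tool_pos: [0.4427, 0.11, 0.0719]
ee_rot: [-3.142, -0.0, 3.032]
wrist_force: [0.7, -0.5, 0.4]
width: 0.072
finger_force: 0.0
```

Call:
arm_command --pt "0 0 0.05 0" --pt "0 0 0.1 0" --pt "0 0 0.16 0" --pt "0 0 0.22 0" --pt "0 0 0.22 0" --pt "0 0 0.22 0"

```text
time: 5.2
tool_pos: [0.444, 0.1103, 0.1842]
ee_rot: [3.14, 0.005, 3.032]
wrist_force: [0.1, -0.6, -0.2]
width: 0.0938
finger_force: 0.0
```

Run:
```python
from h import *
from scipy.spatial.transform import Rotation as R
o=robot.get_obs();i=robot.snapshot("wrist")[:,:,::-1].copy();cv2.imwrite("pics/w2.png",i)
T=np.eye(4);T[:3,:3]=R.from_euler("xyz",o["ee_rot"]).as_matrix();T[:3,3]=o["tool_pos"];print(T[:3,3])
for n,l,z in(("r",((0,150,80),(4,255,255)),.06),("g",((45,120,60),(80,255,255)),.06),("o",((6,150,90),(14,255,255)),.098)):
  for b in blobs(i,*l,(60,100,500,400),60):print(n,b,plane("wrist",b[1],z,T))
s=robot.snapshot("side")[:,:,::-1];B=(195,120,300,225)
print(blobs(s,(6,180,100),(14,255,255),B),blobs(s,(0,180,80),(4,255,255),B))
```

```text
[0.44402604 0.11030455 0.18415566]
r (759, [380.9, 199.9], [370, 181, 23, 39]) [0.4521111  0.21900854 0.06      ]
r (553, [299.4, 357.9], [292, 340, 16, 37]) [0.64107596 0.11566265 0.06      ]
g (736, [238.3, 198.9], [229, 180, 20, 39]) [0.43444958 0.06995339 0.06      ]
o (1347, [276.3, 201.9], [262, 178, 30, 50]) [0.43278481 0.1103769  0.098     ]
[(183, [217.9, 184.2], [209, 176, 19, 15])] [(116, [268.4, 152.9], [256, 149, 25, 9]), (42, [207.5, 156.8], [203, 154, 9, 6])]
```

Call:
arm_command --pt "0.06 0.002 0 0" --pt "0.13 0.005 0 0" --pt "0.2 0.008 0 0" --pt "0.26 0.01 0 0" --pt "0.294 0.012 0 0" --pt "0.294 0.012 0 0" --pt "0.294 0.012 0 0" --pt "0.294 0.012 0 0"

```text
time: 5.97
tool_pos: [0.5882, 0.1161, 0.1804]
ee_rot: [-3.141, -0.003, 3.032]
wrist_force: [0.0, -0.3, -0.3]
width: 0.0939
finger_force: 0.0
```

Run:
```python
from h import *
from scipy.spatial.transform import Rotation as R
o=robot.get_obs();i=robot.snapshot("wrist")[:,:,::-1].copy();cv2.imwrite("pics/w3.png",i)
T=np.eye(4);T[:3,:3]=R.from_euler("xyz",o["ee_rot"]).as_matrix();T[:3,3]=o["tool_pos"];print(T[:3,3])
for b in blobs(i,(0,150,60),(4,255,255),(60,100,500,400),60):
  x,y,w,h=b[2];print(b,plane("wrist",b[1],.125,T),plane("wrist",(x+w/2,y),.125,T))
```

```text
[0.58823608 0.11612289 0.18043018]
(1312, [277.2, 216.8], [269, 178, 18, 79]) [0.58170083 0.11634602 0.125     ] [0.54967758 0.12052982 0.125     ]
```

Call:
arm_command --pt "0.002 0 -0.04 0" --pt "0.002 0 -0.08 0" --pt "0.002 0 -0.12 0" --pt "0.002 0 -0.148 0" --pt "0.002 0 -0.148 0" --pt "0.002 0 -0.148 0"

```text
time: 6.52
tool_pos: [0.5893, 0.1162, 0.1076]
ee_rot: [-3.141, -0.002, 3.032]
wrist_force: [0.3, -0.5, 0.6]
width: 0.094
finger_force: 0.0
```

Call:
arm_command --pt "0 0 0 0" --pt "0 0 0 0" --pt "0 0 0 0" --pt "0 0 0 0" --pt "0 0 0 0" --pt "0 0 0 0" --pt "0 0 0 0" --pt "0 0 0 0" --claw 1

```text
time: 7.18
tool_pos: [0.5907, 0.1161, 0.1079]
ee_rot: [3.142, -0.0, 3.032]
wrist_force: [0.5, 0.3, -1.1]
width: 0.044
finger_force: 0.0
```

Call:
arm_command --pt "0 0 0 0" --pt "0 0 0 0" --pt "0 0 0 0" --pt "0 0 0 0" --pt "0 0 0 0" --pt "0 0 0 0" --pt "0 0 0 0" --pt "0 0 0 0"

```text
time: 7.85
tool_pos: [0.5907, 0.1162, 0.1079]
ee_rot: [3.141, 0.0, 3.032]
wrist_force: [0.5, 1.1, -1.0]
width: 0.0151
finger_force: 30.0
```

Call:
arm_command --pt "0 0.003 0.033 0" --pt "0.001 0.01 0.065 0" --pt "0.003 0.022 0.096 0" --pt "0.004 0.038 0.124 0" --pt "0.007 0.059 0.15 0" --pt "0.01 0.083 0.172 0" --pt "0.013 0.11 0.191 0" --pt "0.016 0.139 0.205 0"

```text
time: 8.52
tool_pos: [0.599, 0.1803, 0.2153]
ee_rot: [-3.132, 0.004, 3.027]
wrist_force: [-2.5, -7.9, 9.7]
width: 0.0149
finger_force: 30.0
```

Call:
arm_command --pt "0.004 0.031 0.01 0" --pt "0.007 0.064 0.014 0" --pt "0.011 0.096 0.014 0" --pt "0.015 0.129 0.009 0" --pt "0.018 0.16 -0.001 0" --pt "0.021 0.18 -0.01 0" --pt "0.021 0.18 -0.01 0" --pt "0.021 0.18 -0.01 0"

```text
time: 9.18
tool_pos: [0.6108, 0.278, 0.2056]
ee_rot: [3.137, 0.004, 3.033]
wrist_force: [4.2, 1.1, 3.2]
width: 0.015
finger_force: 30.0
```

Call:
arm_command --pt "0 0 0 0" --pt "0 0 0 0" --pt "0 0 0 0" --pt "0 0 0 0" --pt "0 0 0 0" --pt "0 0 0 0" --pt "0 0 0 0" --pt "0 0 0 0" --claw 0

```text
time: 9.85
tool_pos: [0.6091, 0.2756, 0.2054]
ee_rot: [3.142, -0.0, 3.032]
wrist_force: [-0.5, 0.6, 0.3]
width: 0.0651
finger_force: 0.0
```

Call:
arm_command --pt "0 0 0.03 0" --pt "0 0 0.08 0" --pt "0 0 0.14 0" --pt "0 0 0.2 0" --pt "0 0 0.2 0" --pt "0 0 0.2 0" --pt "0 0 0.2 0"

```text
time: 10.43
tool_pos: [0.6091, 0.2756, 0.3047]
ee_rot: [-3.141, -0.001, 3.032]
wrist_force: [0.3, -0.0, -0.8]
width: 0.0941
finger_force: 0.0
```

Run:
```python
from h import *
s=robot.snapshot("side")[:,:,::-1];t=robot.snapshot("top")[:,:,::-1]
o=np.hstack([cv2.resize(s[90:310,180:360],(490,600)),cv2.resize(t[170:320,140:220],(310,600))]);cv2.imwrite("pics/c2.png",o)
print(robot.get_obs()["tool_pos"],blobs(s,(0,180,80),(4,255,255),(195,90,300,225)),blobs(s,(0,0,190),(180,30,255),(240,240,285,300)))
```

```text
[0.60870115 0.27543988 0.30296952] [(366, [210.0, 94.9], [195, 90, 37, 14]), (73, [210.5, 156.4], [203, 153, 16, 7])] []
```

View pics/c2.png

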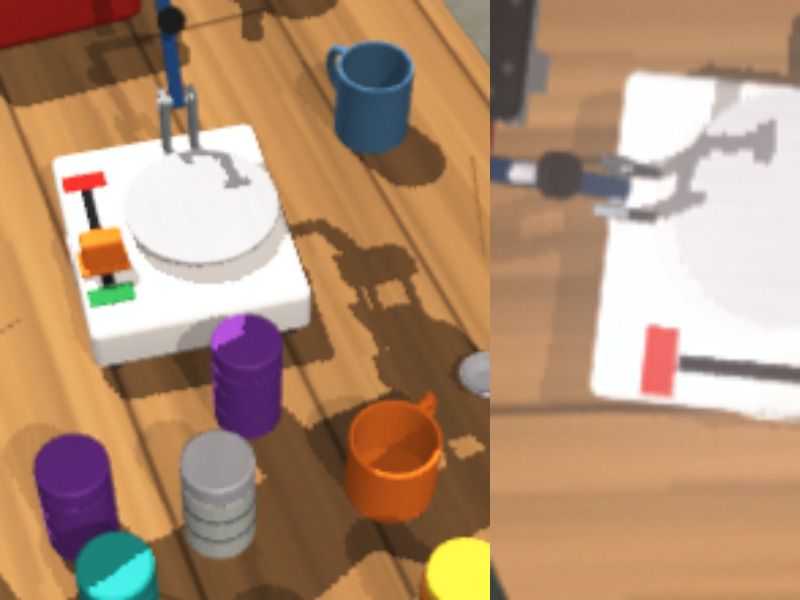

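The lock grip is at the green end and the hold-down arm leans back over the post, with the pan clear. The silver tin is at crop (218,495). The current finger direction clears its neighbours by more than 30 mm, so I go above the tin.

Call:
arm_command --pt "-0.022 -0.065 0 0" --pt "-0.045 -0.13 0 0" --pt "-0.067 -0.195 0 0" --pt "-0.09 -0.26 0 0" --pt "-0.112 -0.325 0 0" --pt "-0.134 -0.39 -0.01 0" --pt "-0.157 -0.455 -0.03 0" --pt "-0.18 -0.52 -0.05 0"

```text
time: 11.2
tool_pos: [0.5179, 0.0143, 0.2786]
ee_rot: [-3.142, -0.002, 3.032]
wrist_force: [0.4, 0.7, -1.0]
width: 0.0939
finger_force: 0.0
```

Call:
arm_command --pt "-0.022 -0.065 -0.03 0" --pt "-0.045 -0.13 -0.06 0" --pt "-0.067 -0.195 -0.09 0" --pt "-0.09 -0.26 -0.11 0" --pt "-0.112 -0.325 -0.12 0" --pt "-0.122 -0.36 -0.13 0" --pt "-0.122 -0.36 -0.13 0" --pt "-0.122 -0.36 -0.13 0"

```text
time: 11.87
tool_pos: [0.4571, -0.1644, 0.2136]
ee_rot: [3.14, -0.003, 3.029]
wrist_force: [-0.1, 0.7, 0.1]
width: 0.0938
finger_force: 0.0
```

Run:
```python
from h import *
o=robot.get_obs();i=robot.snapshot("wrist")[:,:,::-1].copy();cv2.imwrite("pics/w4.png",i);print(o["time"],o["tool_pos"],o["ee_rot"])
```

```text
11.8667 [ 0.45711703 -0.16438284  0.21358413] [ 3.13954209 -0.00326557  3.02948516]
```

View pics/w4.png

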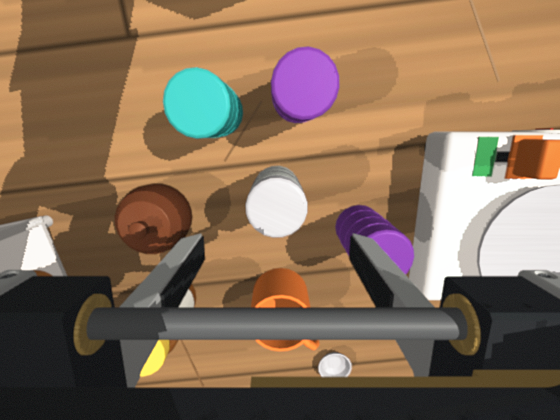

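The white lid is centred between the fingers at about (277,205). I'll check its position and fix the pan middle in the same run.

Run:
```python
from h import *
from scipy.spatial.transform import Rotation as R
T=np.eye(4);T[:3,:3]=R.from_euler("xyz",[3.13954,-.00327,3.02949]).as_matrix();T[:3,3]=[.45712,-.16438,.21358]
i=cv2.imread("pics/w4.png");b=max(blobs(i,(0,0,150),(180,30,255),(235,160,320,250),300));x,y,w,h=b[2]
print(b,plane("wrist",b[1],.109,T),plane("wrist",(x,y+h/2),.109,T)-plane("wrist",(x+w,y+h/2),.109,T))
t=cv2.imread("pics/top0.png")
c=np.array([.4455,.1448]);print("pan",c+.103*np.array([.9934,-.1148]))
s=robot.snapshot("side")[:,:,::-1].copy();cv2.imwrite("pics/s3.png",s)
t=robot.snapshot("top")[:,:,::-1].copy();cv2.imwrite("pics/t3.png",t)
```

```text
(2952, [276.6, 206.0], [246, 174, 61, 63]) [ 0.45375054 -0.1647949   0.109     ] [-0.00682985 -0.05998654  0.        ]
pan [0.5478202 0.1329756]
```

Call:
arm_command --pt "0 0 -0.05 0" --pt "0 0 -0.1 0" --pt "0 0 -0.15 0" --pt "0 0 -0.2 0" --pt "0 0 -0.25 0" --pt "0 0 -0.3 0" --pt "0 0 -0.33 0" --pt "0 0 -0.33 0"

```text
time: 12.68
tool_pos: [0.456, -0.1617, 0.0466]
ee_rot: [3.139, -0.007, 3.034]
wrist_force: [-1.2, -0.0, -0.9]
width: 0.0937
finger_force: 0.0
```

Call:
arm_command --pt "0 0 0 0" --pt "0 0 0 0" --pt "0 0 0 0" --pt "0 0 0 0" --pt "0 0 0 0" --pt "0 0 0 0" --pt "0 0 0 0" --pt "0 0 0 0" --claw 1

```text
time: 13.35
tool_pos: [0.459, -0.1649, 0.0516]
ee_rot: [-3.141, 0.002, 3.032]
wrist_force: [0.7, -0.7, 5.2]
width: 0.0619
finger_force: 30.0
```

Gripped: the opening is 62 mm, which matches the tin. Lift gently.

Call:
arm_command --pt "0 0 0.01 0" --pt "0 0 0.04 0" --pt "0 0 0.08 0" --pt "0 0 0.13 0" --pt "0 0 0.18 0" --pt "0 0 0.23 0" --pt "0 0 0.27 0" --pt "0 0 0.28 0"

```text
time: 14.02
tool_pos: [0.4592, -0.1648, 0.1934]
ee_rot: [-3.14, 0.004, 3.032]
wrist_force: [-0.5, -0.5, -2.8]
width: 0.062
finger_force: 30.0
```

Call:
arm_command --pt "0 0 0 0" --pt "0 0 0 0" --pt "0 0 0 0"

```text
time: 14.27
tool_pos: [0.457, -0.1637, 0.1878]
ee_rot: [3.14, -0.004, 3.032]
wrist_force: [0.3, 0.3, -3.0]
width: 0.0618
finger_force: 30.0
```

Run:
```python
from h import *
for n,f in(("side","pics/s3.png"),("top","pics/t3.png")):
    i=cv2.imread(f);h=cv2.cvtColor(i,cv2.COLOR_BGR2HSV)
    x0,y0,x1,y1=(195,120,300,215) if n=="side" else (160,180,275,285)
    g=cv2.Canny(h[y0:y1,x0:x1,2],20,60)
    print(n,h[160,255],h[225,220])
s=robot.snapshot("side")[:,:,::-1].copy();t=cv2.imread("pics/t3.png")
cv2.imwrite("pics/c4.png",np.hstack([cv2.resize(s[100:310,180:320],(400,600),interpolation=2),cv2.resize(t[180:300,165:285],(400,400),interpolation=2)[:, :][list(range(400))+[399]*200]]))
```

```text
side [ 87 105  68] [ 14 143  66]
top [ 14 121 177] [168   5 242]
```

View pics/c4.png

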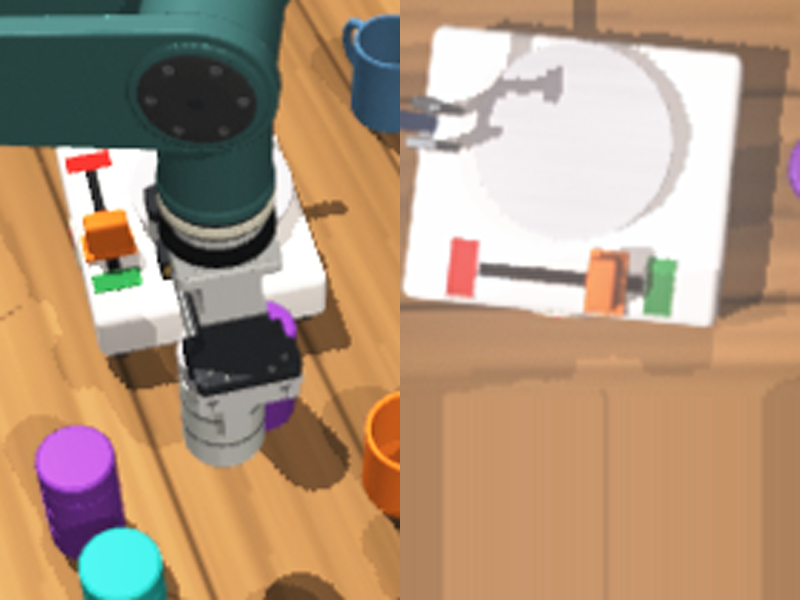

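The tin is lifted straight, and the pan ellipse is centred at about (216.3,222.6) in the top view and (254,165.7) in the side view.

Run:
```python
from h import *
print(tri(ray("top",(216.3,222.6)),ray("side",(254,165.7))),plane("top",(216.3,222.6),.08),robot.get_obs()["tool_pos"])
```

```text
(array([0.54854516, 0.1330238 , 0.07565256]), np.float64(0.002252179161466666)) [0.54614907 0.13302579 0.08      ] [ 0.45706638 -0.16376175  0.18786461]
```

Call:
arm_command --pt "0.01 0.03 0 0" --pt "0.027 0.09 0 0" --pt "0.048 0.157 0 0" --pt "0.069 0.227 0 0" --pt "0.09 0.297 0 0" --pt "0.112 0.367 0 0" --pt "0.133 0.437 0 0" --pt "0.153 0.5 0 0"

```text
time: 14.98
tool_pos: [0.5341, 0.0879, 0.1885]
ee_rot: [-3.142, -0.003, 3.032]
wrist_force: [0.3, -0.9, -2.7]
width: 0.0623
finger_force: 30.0
```

Call:
arm_command --pt "0.013 0.045 0 0" --pt "0.022 0.075 0 0" --pt "0.028 0.094 0 0" --pt "0.028 0.094 0 0" --pt "0.028 0.094 0 0" --pt "0.028 0.094 0 0"

```text
time: 15.48
tool_pos: [0.5483, 0.1315, 0.1898]
ee_rot: [-3.141, -0.001, 3.031]
wrist_force: [-0.0, -0.2, -3.9]
width: 0.0618
finger_force: 30.0
```

Call:
arm_command --pt "0 0 -0.02 0" --pt "0 0 -0.045 0" --pt "0 0 -0.07 0" --pt "0 0 -0.09 0" --pt "0 0 -0.1 0" --pt "0 0 -0.1 0" --pt "0 0 -0.1 0" --pt "0 0 -0.1 0"

```text
time: 16.15
tool_pos: [0.5491, 0.1327, 0.141]
ee_rot: [3.141, 0.001, 3.032]
wrist_force: [0.7, -0.6, -3.8]
width: 0.0618
finger_force: 30.0
```

Call:
arm_command --pt "0 0 -0.003 0" --pt "0 0 -0.006 0" --pt "0 0 -0.009 0" --pt "0 0 -0.012 0" --pt "0 0 -0.015 0" --pt "0 0 -0.018 0" --pt "0 0 -0.018 0" --pt "0 0 -0.018 0"

```text
time: 16.82
tool_pos: [0.5487, 0.1327, 0.1315]
ee_rot: [3.141, -0.0, 3.032]
wrist_force: [0.7, -0.3, -2.2]
width: 0.0615
finger_force: 30.0
```

Contact is starting at TCP z 0.1315, as expected. Lower until the weight is carried.

Call:
arm_command --pt "0 0 -0.002 0" --pt "0 0 -0.004 0" --pt "0 0 -0.006 0" --pt "0 0 -0.008 0" --pt "0 0 -0.008 0" --pt "0 0 -0.008 0"

```text
time: 17.32
tool_pos: [0.5488, 0.1327, 0.1276]
ee_rot: [3.141, 0.0, 3.032]
wrist_force: [-0.7, -0.1, -0.7]
width: 0.0616
finger_force: 30.0
```

Call:
arm_command --pt "0 0 -0.002 0" --pt "0 0 -0.004 0" --pt "0 0 -0.004 0" --pt "0 0 -0.004 0"

```text
time: 17.65
tool_pos: [0.5488, 0.1327, 0.1256]
ee_rot: [3.141, 0.0, 3.032]
wrist_force: [-0.8, 0.2, -0.7]
width: 0.0617
finger_force: 30.0
```

Call:
arm_command --pt "0 0 0 0" --pt "0 0 0 0" --pt "0 0 0 0" --pt "0 0 0 0" --pt "0 0 0 0" --pt "0 0 0 0" --pt "0 0 0 0" --pt "0 0 0 0" --claw 0

```text
time: 18.32
tool_pos: [0.5487, 0.1326, 0.1254]
ee_rot: [3.142, 0.0, 3.032]
wrist_force: [0.3, -0.3, -0.9]
width: 0.0939
finger_force: 0.0
```

Call:
arm_command --pt "0 0 0.04 0" --pt "0 0 0.09 0" --pt "0 0 0.15 0" --pt "0 0 0.21 0" --pt "0 0 0.27 0" --pt "0 0 0.32 0" --pt "0 0 0.32 0" --pt "0 0 0.32 0"

```text
time: 18.98
tool_pos: [0.5495, 0.1328, 0.2872]
ee_rot: [3.141, 0.004, 3.032]
wrist_force: [-0.8, 0.7, -0.8]
width: 0.0942
finger_force: 0.0
```

Call:
arm_command --pt "-0.07 -0.04 0 0" --pt "-0.14 -0.08 0 0" --pt "-0.21 -0.12 0 0" --pt "-0.28 -0.16 0 0" --pt "-0.35 -0.2 0 0" --pt "-0.4 -0.25 0 0" --pt "-0.4 -0.25 0 0" --pt "-0.4 -0.25 0 0"

```text
time: 19.65
tool_pos: [0.3477, 0.0071, 0.2839]
ee_rot: [3.141, -0.001, 3.029]
wrist_force: [-0.2, -0.5, 0.4]
width: 0.0939
finger_force: 0.0
```

Run:
```python
from h import *
s=robot.snapshot("side")[:,:,::-1].copy();t=robot.snapshot("top")[:,:,::-1].copy()
cv2.imwrite("pics/c5.png",np.hstack([cv2.resize(s[60:300,180:360],(400,533),interpolation=2),np.pad(cv2.resize(t[100:300,140:340],(400,400),interpolation=2),((0,133),(0,0),(0,0)))]))
a=blobs(t,(0,0,215),(180,25,255),(200,200,240,250));print(a)
print(robot.get_obs())
```

```text
[(39, [205.4, 201.2], [200, 200, 12, 4]), (1358, [216.9, 228.6], [200, 200, 40, 50])]
{'time': 19.75, 'joint_positions': array([-1.40670297e-01, -3.66613535e-01,  1.61491031e+00,  6.51545591e-04,
        1.89539342e+00, -1.60135823e+00]), 'qvel': array([ 0.01918391,  0.02267107, -0.01948524, -0.00146739,  0.00501852,
       -0.00314486]), 'joint_torque': array([-3.64056509e-01, -1.54988122e+01, -3.00268042e+01, -4.28139407e-02,
        1.15747580e-01,  1.16553365e-03]), 'tool_pos': array([0.34883229, 0.00798675, 0.28402546]), 'ee_rot': array([ 3.14091089e+00, -2.07761708e-03,  3.03169212e+00]), 'wrist_force': array([ 0.78480043, -0.21938509,  0.40154815]), 'wrist_torque': array([ 0.04504408, -0.00237708,  0.03538674]), 'finger_force': 0.0, 'width': 0.09412066675047283}
```

View pics/c5.png

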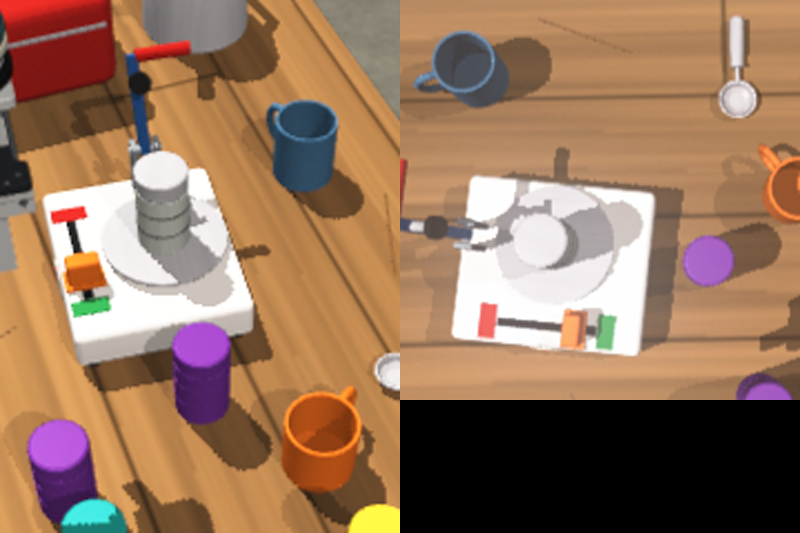

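The tin stands upright on the pan with its lid at about top (211,220.5) and side (252.5,138.5). The lock is at green and the arm is leaning back. I'll check the centring, then hand in.

Run:
```python
from h import *
p,e=tri(ray("top",(211,220.5)),ray("side",(252.5,138.5)));d=np.hypot(*(p[:2]-[.548,.133]));print(p,e,d)
if d<.015 and e<.004: print(robot.close_job())
```

```text
[0.5472955  0.12964914 0.17789645] 0.001697439104876688 0.003424119412992134
the job is handed in; nothing more can be done
None
```

The job is handed in: the lock was slid to its green stop, the hold-down arm was swung over onto its back stop, and the tin stands upright and released, measured about 3 mm from the pan's middle; the verdict was not returned.

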